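# Feel out the dial lock, draw its shackle and present the lock

## Robot

A 6-joint arm with a two-finger parallel gripper is mounted at the origin on a cart in front of the work surface, level with it; the furniture and walls round the work are solid. World frame = base frame: x ahead of the robot, y to its left, z up, the work surface at z = 0. Lengths are in m, angles in rad, forces in N, time in s.
With the tool pointing down it reaches from about 0.35 to 0.775 m from the base axis. Payload 7.3 kg.
Tool frame: the origin (TCP) lies at the centre of the arm's flange, where the gripper is bolted on; the fingertips stand 178 mm ahead of it and the grasp point (between the pads) lies 159 mm ahead of it; z points along the fingers, y is the line along which they close (so a half turn about z gives the same grasp; the last joint's range is limited). The gripper opens to 92 mm and grips with 3 to 60 N. Pads are 19 mm wide; open, the fingers measure 130 mm over their backs; the gripper's body (75 mm by 190 mm) begins 47 mm behind the grasp point.
Start: joints at [0.999, 0.342, 1.524, -0, 1.275, -0.146], TCP at [0.217, 0.478, 0.405] pointing down, gripper open.
Joint ranges: [-2.53, 2.53], [-0.77, 2.02], [0.04, 2.7], [-1, 4.14], [0.28, 2.66], [-3.11, 3.11]. Speed limits (rad/s): [2.57, 2.57, 3.14, 3.14, 3.14, 3.14].

## Interface

Orientations are given as [roll, pitch, yaw] about the fixed x, y, z axes, in that order (R = Rz(yaw) Ry(pitch) Rx(roll)).
In Python, from cell import telemetry, vision, ticket gives the robot as it stands.
- The arm moves only by the shell command python3 -m crank 'ROWS' [FORCE]. ROWS is JSON, a list of rows, each a list of 5 numbers: the gripper command: -1 is shut, 1 is fully open, values between are in proportion, then the shift along the tool's x, y, z in mm, then the turn about the tool's z in rad. In form: [[fingers, dx, dy, dz, roll], ...]. A call has 1 to 12 rows; each row is the pose to reach, as a shift and turn from the pose commanded when the call began, along the tool's axes at that moment; what a row does not reach only later rows make up. A row lasts 1/12 s, in which the tool goes at most 41.7 mm and 7.16 degrees, less where a joint would pass 70% of its speed; a pose out of reach is approached as far as the arm can. A call with a gripper value outside its range is refused whole. The fingers move at their own pace and stop on an object; FORCE is the grip in N (left out, the last holds). Time passes only in rows, so rows that repeat a pose let the fingers close. It gives the time, the measured TCP pose, the force, the opening and the grip force at its end, in the units of the state.
- telemetry.observe(): the state, without advancing time (a new reading comes with each control period).
- vision.read_camera(name): name is "side" or "top"; returns (picture, depth): 384x512x3 uint8, red, green, blue; 384x512 float32, m along the optical axis (not along the pixel's ray), 0 where there is no reading.
- vision.get_calibration(name): a dict with "camera_matrix" (3x3 intrinsics, pixels), "rvec" (rotation vector, rad) and "tvec" (3), from world to camera coordinates, as OpenCV has them. Camera axes: x right, y down, z forward; pixel columns grow to the right and rows downward; lengths in m; the calibration is good to about 2 mm. A picture is of the moment at which its call begins. get_calibration takes no time and is no camera call.
- ticket.hand_in(): hands the job in; it is judged then, once.
The state is a dict: "time": time; "qpos": joint angles; "qvel": joint speeds; "joint_efforts": joint torques, N m; "tool_pos": TCP position; "tool_rot": TCP orientation; "contact_force": force on the tool from outside, world axes, zero at the start; "torque": the same for the moment, N m; "opening": finger opening in m; "grip_force": force on a finger pad.
Only numpy, scipy, OpenCV 4.12 (cv2) and the standard library are available. Lean on these libraries where they do the work, as an engineer would, in place of code of your own. Each camera call takes 0.05 s, during which the arm holds its last target. There are 200 camera calls.

## Task

Open the dial lock on the blue lock-box: turn its dial slowly clockwise, feeling for the notch where it clicks into place (somewhere within the next quarter turn or so), let it settle there, and with the lock still sitting on the box pull the shackle bar fully out by its red-topped post. Then take the lock off the box and present it: finish while still holding it in the gripper, upright and still, at least 10 cm higher than it sat, leaving the shackle out and the things around alone.

Things in the scene. Friction and masses are not known exactly. Their poses are not given: they have to be found in the camera images.
- lockbox: flat blue steel lock-box fixed to the bench, 206 x 266 mm, hasp plate on its lid 58 mm above the bench. Origin under its centre at bench height; x to its rear, y to its left, z up. Mid-plate stands a staple with an eye (32 mm in x, 9 mm in y, 22 mm high); round the lock run rails 5 mm high, 1.5 mm clear of it
- lock: loose brass block lock, 0.35 to 0.6 kg in all, 68 (x) by 60 (y) by 40 mm high, black dial on top. Origin: centre of its underside, axes as the lock-box's. Its slot straddles the staple and the shackle bar crosses the eye: with the shackle in it lifts at most 2 mm; with it out, straight up (22 mm clears the staple)
- dial_grip (a point): on the dial's upright axis (the lock's centre), 8 mm below the dial's top, 58 mm above the lock's underside. The dial is a fluted black knob 40 mm across, 25 mm high (41 to 66 mm above the lock's underside), with a red pointer line on top; grip it at any yaw
- dial (a joint): dial turn, rad, clockwise from above; starts at 0 to 0.15, stops at -0.4 and 2.4. The one notch is hidden, at 0.6 to 1.6. The dial turns lightly (0.03 N m), meets a ridge 0.4 before the notch, resists by 0.2 to 0.35 N m, and past its crest (0.17 before the notch) pushes itself on: the click. An equal ridge follows. Let go between the crests, it springs to the notch's centre
- shackle_post (a point): on the axis of the shackle's upright steel pull post, 30 mm above the lock's underside. Post: red top, 14 mm across, from 4 to 40 mm above the lock's underside, at the outer end of the level shackle bar (10 mm thick, 12 mm above the underside), 70 mm from the lock's centre to its -y (right) side, 33 mm clear of the lock's side
- shackle (a joint): how far the shackle bar is drawn out of the lock, m, along the lock's -y: 0 locked, 0.030 fully out (end stop). No spring: it slides with 2 N of friction and stays where left. Off the notch it is blocked after 1 mm; within about 0.1 rad of it, free
- red_bottle: white plastic bottle with a red cap, 56 mm across, 115 mm tall, standing loose nearby; origin under its centre. A bystander: leave it alone
- media_bottle: clear bottle with an orange cap, 66 mm across, 113 mm tall, standing loose nearby; origin under its centre. A bystander: leave it alone
- vial_a: glass vial with a turquoise cap, 27 mm across, 60 mm tall, standing loose nearby; origin under its centre. A bystander: leave it alone
- vial_b: glass vial with a white cap, 27 mm across, 60 mm tall, standing loose nearby; origin under its centre. A bystander: leave it alone
- tape_roll: roll of green tape lying flat, 68 mm across, 19 mm high, standing loose nearby; origin under its centre. A bystander: leave it alone
Not all that is in view belongs to the job. What is shaped like the lock but purple is not meant.

How it is judged:
On the way:
1. the shackle is drawn fully out while the lock still sits on the box (value of joint shackle above 0.0265 m and z of lock in the frame of lockbox below 0.068 m), for 0.2 s.
At the end, for the whole second after the job is handed in: the gripper's fingers hold the lock at least 10 cm above its seat, upright within 15 degrees and still (under 3 cm/s), free of the box, with the shackle still drawn out at least 25 mm (value of joint shackle above 0.025 m and z of lock in the frame of lockbox above 0.158 m and angle between lock's own z axis and vertical below 0.26 rad and linear speed of lock below 0.03 m/s and contact force between lock and the fingers above 1 N and contact force between lock and lockbox below 0.1 N); the arm keeps its last pose, push and grip.
It fails at once if a bystander is pushed more than 3 cm (distance of any of red_bottle, media_bottle, vial_a, vial_b, tape_roll from where it was at the start of the episode above 0.03 m).
It also fails if it takes over 58 s, if anything falls off the work surface, if the arm or the gripper's body presses on something with over 40 N, if the wrist force passes 120 N, or if a joint passes its speed limit or range.

## Working session

There is one attempt and no reset: what is moved stays moved. The work goes in short steps, Python scripts to look and compute and a shell command to move; the robot and the scene stay as the last step left them, time stands still between calls to the robot, and variables do not carry over. Pictures are saved under pics/ and viewed, at most 10 in all, crops included, and the job is handed in when it is done.

```bash
mkdir -p pics; ls; python3 - <<'E'
from cell import telemetry, vision
import cv2,numpy as np
for n in("top","side"):
    p,d=vision.read_camera(n); np.savez(f"pics/{n}0.npz",p=p,d=d); cv2.imwrite(f"pics/{n}0.png",p[:,:,::-1])
    c=vision.get_calibration(n); R=cv2.Rodrigues(np.array(c["rvec"]))[0]; print(n,c["camera_matrix"],(-R.T@np.ravel(c["tvec"])).round(3), R.round(2).tolist())
print(telemetry.observe())
E
```

```text
pics
top [[463.29147457   0.         258.79862757]
 [  0.         463.29147457 189.48992108]
 [  0.           0.           1.        ]] [ 0.434 -0.042  1.447] [[0.03, -1.0, 0.0], [-0.99, -0.03, -0.12], [0.12, 0.0, -0.99]]
side [[356.83675735   0.         259.6236692 ]
 [  0.         356.83675735 195.2837121 ]
 [  0.           0.           1.        ]] [ 0.071 -0.928  0.615] [[0.86, -0.5, -0.02], [-0.24, -0.38, -0.89], [0.44, 0.78, -0.45]]
{'time': 0.1, 'qpos': array([ 9.98983603e-01,  3.42655531e-01,  1.52487739e+00,  2.00581125e-05,
        1.27542350e+00, -1.46000342e-01]), 'qvel': array([ 0.00208003, -0.00131992, -0.00220854,  0.00125854,  0.0015554 ,
        0.00032752]), 'joint_efforts': array([ 1.96515946e-03, -4.32004809e+01, -2.44695801e+01,  7.20659690e-02,
        5.26403252e-02, -6.97419227e-05]), 'tool_pos': array([0.21677436, 0.47803639, 0.40412841]), 'tool_rot': array([-3.14024619e+00, -2.17380693e-04,  2.71577427e+00]), 'contact_force': array([-0.28193406, -0.46527332, -0.00302056]), 'torque': array([-0.02739278, -0.05466852,  0.02762244]), 'grip_force': 0.0, 'opening': 0.09173579763960349}
```

View pics/top0.png

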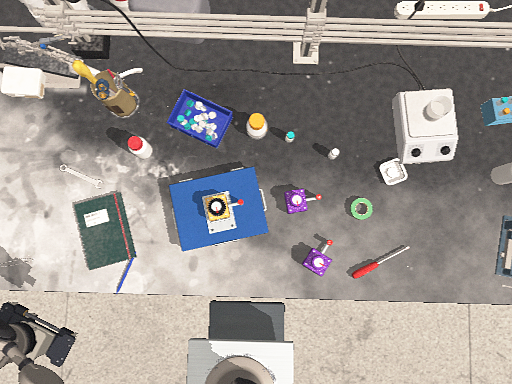

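View pics/side0.png

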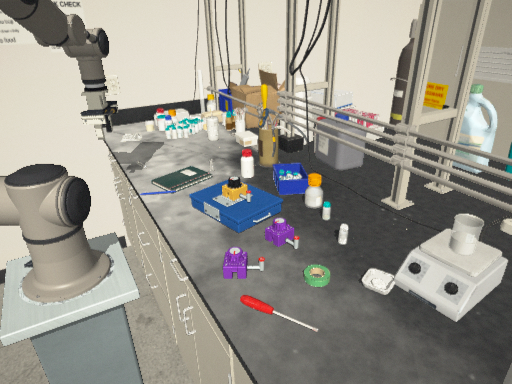

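The top view shows the brass lock on the blue box at about (217,208), with its red post at (240,202). Three things could be taken for it: the brass lock at (217,208), and the purple ones at (297,200) and (318,261). I choose the brass one, because it sits on the blue box. Next I check it in a close crop.

```bash
cat > h.py <<'E'
import numpy as np,cv2
from cell import vision
def cal(n):
    c=vision.get_calibration(n); return np.array(c["camera_matrix"]),cv2.Rodrigues(np.array(c["rvec"]))[0],np.ravel(c["tvec"])
def ray(n,uv,z):
    K,R,t=cal(n); o=-R.T@t; d=R.T@np.linalg.inv(K)@np.array([uv[0],uv[1],1.]); return o+d*(z-o[2])/d[2]
def cen(m):
    n,l,s,c=cv2.connectedComponentsWithStats(m.astype(np.uint8)); i=1+np.argmax(s[1:,4]); return c[i],s[i]
E
python3 - <<'E'
from h import *
f=np.load("pics/top0.npz");p,d=f["p"],f["d"]
cv2.imwrite("pics/crop0.png",cv2.resize(p[155:260,160:280,::-1],None,fx=5,fy=5,interpolation=cv2.INTER_CUBIC))
hsv=cv2.cvtColor(p,cv2.COLOR_RGB2HSV);h,s,v=[hsv[...,i] for i in range(3)]
roi=np.zeros(h.shape,bool);roi[160:260,160:275]=1
blue=roi&(h>100)&(h<125)&(s>140)&(v>60)
cs,_=cv2.findContours(blue.astype(np.uint8),cv2.RETR_EXTERNAL,cv2.CHAIN_APPROX_NONE);c=max(cs,key=cv2.contourArea)
box=cv2.boxPoints(cv2.minAreaRect(c));w=np.array([ray("top",b,.055) for b in box]);print(box.round(1).tolist(),w.round(3).tolist(),w.mean(0))
e=w-np.roll(w,1,0);print(np.hypot(e[:,0],e[:,1]),np.arctan2(e[:,1],e[:,0]))
red=roi&((h<8)|(h>172))&(s>150)&(v>90); red[:,:230]=0
u,st=cen(red);print("post",u,st,ray("top",u,.098))
brass=roi&(h>12)&(h<32)&(s>90)&(v>90); ys,xs=np.nonzero(brass);print("brass",xs.min(),xs.max(),ys.min(),ys.max())
blk=np.zeros_like(roi);blk[196:220,205:230]=1;blk&=v<70
u,st=cen(blk);print("dial",u,st,ray("top",u,.12))
print("depth heights");K,R,t=cal("top")
for (a,b) in((217,205),(240,202),(217,208),(190,225)):
    z=d[b,a]; print(R.T@(np.linalg.inv(K)@[a,b,1]*z-t))
fs=np.load("pics/side0.npz")["p"];cv2.imwrite("pics/crops.png",cv2.resize(fs[165:235,180:295,::-1],None,fx=5,fy=5,interpolation=cv2.INTER_CUBIC))
E
python3 -c "
import cv2,numpy as np
a=cv2.imread('pics/crop0.png');b=cv2.imread('pics/crops.png')
print(a.shape,b.shape)"
```

```text
[[167.39999389648438, 185.0], [253.1999969482422, 166.0], [267.79998779296875, 231.6999969482422], [182.10000610351562, 250.8000030517578]] [[0.611, 0.236, 0.055], [0.678, -0.022, 0.055], [0.479, -0.072, 0.055], [0.415, 0.181, 0.055]] [0.54588942 0.08064019 0.055     ]
[0.20329678 0.26627839 0.2044203  0.26170384] [ 0.26954342 -1.31863146 -2.89453622  1.81856099]
post [240.08333333 201.5       ] [238 199   5   6  24] [0.56357524 0.01220969 0.098     ]
brass 205 229 194 220
dial [217.10169492 206.80508475] [208 198  18  18 118] [0.54416497 0.07676826 0.12      ]
depth heights
[0.54958797 0.07751284 0.11732962]
[0.56250904 0.01257455 0.09370885]
[0.54036193 0.07652526 0.12440305]
[0.49238021 0.16123729 0.05697294]
(525, 600, 3) (350, 575, 3)
```

View pics/crop0.png

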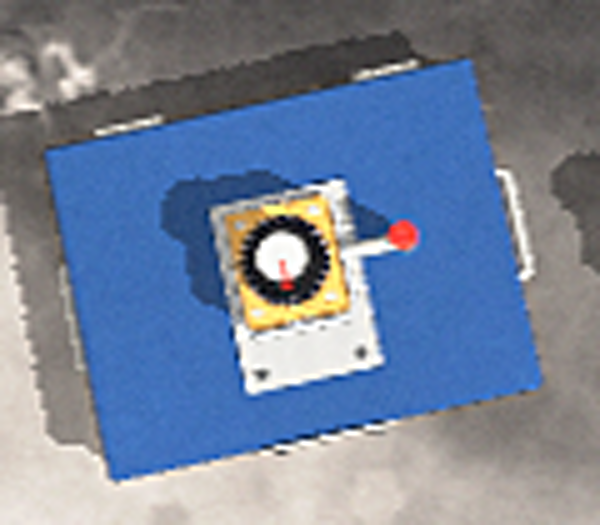

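View pics/crops.png

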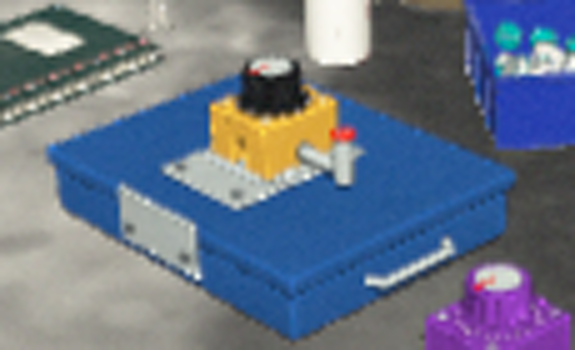

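The crop confirms the choice. The brass lock's dial is at about crop (285,258), which is top (217,206.6), and the red post is at crop (402,235). The measured dial-to-post distance is 67 mm against the nominal 70, and the lock yaw is about 0.27. Rolling + turns clockwise.

```bash
cat >> h.py <<'E'
def go(x,y,z,yaw=None):
    from cell import telemetry
    from scipy.spatial.transform import Rotation as Ro
    s=telemetry.observe();R=Ro.from_euler("xyz",s["tool_rot"]).as_matrix()
    print("d mm",(R.T@(np.array([x,y,z])-s["tool_pos"])*1000).round(1),"roll",None if yaw is None else round((s["tool_rot"][2]-yaw+np.pi/2)%np.pi-np.pi/2,3),"t",s["time"],"q6",s["qpos"][5].round(3),"pos",s["tool_pos"].round(4),"rpy",s["tool_rot"].round(3),"f",s["contact_force"].round(1),"T",s["torque"].round(2),"op",s["opening"].round(4),"g",s["grip_force"])
E
python3 -c "
from h import *
go(.544,.077,.36,2.7158)"
```

```text
Traceback (most recent call last):
  File "h.py", line 13, in go
    print("d mm",(R.T@(np.array([x,y,z])-s["tool_pos"])*1000).round(1),"roll",None if yaw is None else round((s["tool_rot"][2]-yaw+np.pi/2)%np.pi-np.pi/2,3),"t",s["time"],"q6",s["qpos"][5].round(3),"pos",s["tool_pos"].round(4),"rpy",s["tool_rot"].round(3),"f",s["contact_force"].round(1),"T",s["torque"].round(2),"op",s["opening"].round(4),"g",s["grip_force"])
                                                                                                                                                                                                                                                                                                                              ^^^^^^^^^^^^^^^^^^
AttributeError: 'float' object has no attribute 'round'
```

```bash
sed -i 's/s\["opening"\].round(4)/round(s["opening"],4)/' h.py
python3 -c "
from h import *
go(.544,.077,.36,2.7158)"
```

```text
d mm [-463.7 -230.    44.3] roll -0.0 t 0.1 q6 -0.146 pos [0.2168 0.478  0.4041] rpy [-3.14  -0.     2.716] f [-0.3 -0.5 -0. ] T [-0.03 -0.05  0.03] op 0.0917 g 0.0
```

```bash
python3 -m crank '[[1,-60,-30,5,0],[1,-120,-60,10,0],[1,-180,-90,15,0],[1,-240,-120,20,0],[1,-300,-150,25,0],[1,-350,-175,30,0],[1,-400,-200,35,0],[1,-440,-218,40,0],[1,-464,-230,44,0],[1,-464,-230,44,0],[1,-464,-230,44,0],[1,-464,-230,44,0]]' 20; python3 - <<'E'
from h import *
p,d=vision.read_camera("top");go(.544,.077,.28)
cv2.imwrite("pics/top1.png",cv2.resize(p[120:280,140:300,::-1],None,fx=3.5,fy=3.5))
p,d=vision.read_camera("side");cv2.imwrite("pics/side1.png",cv2.resize(p[60:260,150:330,::-1],None,fx=3,fy=3))
E
```

```text
time: 1.1
tool_pos: [0.5328, 0.0903, 0.3622]
tool_rot: [-3.142, -0.001, 2.716]
contact_force: [0.2, 0.9, -0.6]
opening: 0.0919
grip_force: 0.0
d mm [-9.8 -4.2 81.3] roll None t 1.15 q6 -1.123 pos [0.5367 0.0851 0.3613] rpy [-3.140e+00  3.000e-03  2.712e+00] f [ 3.9 -5.   0.4] T [-0.18 -0.16  0.03] op 0.0918 g 0.0
```

View pics/side1.png

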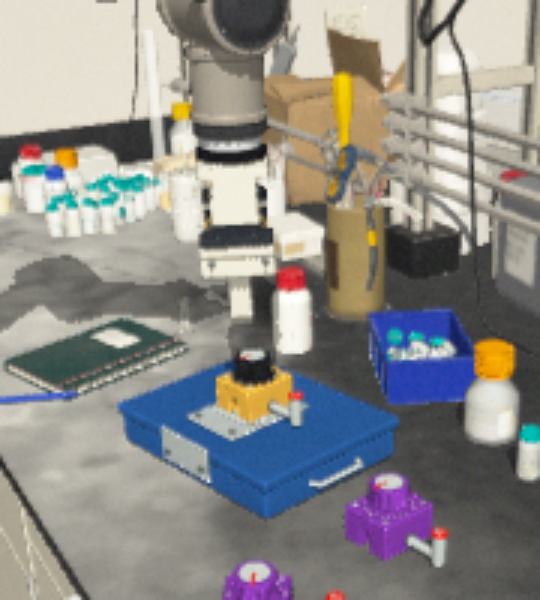

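The side view shows the open gripper above the dial, at about (240,310) against the dial at (252,365). All bystanders are clear. I settle, then correct.

```bash
python3 -m crank '[[1,0,0,0,0],[1,0,0,0,0],[1,0,0,0,0]]'; python3 -c "
from h import *
go(.544,.077,.28)"
```

```text
time: 1.45
tool_pos: [0.5312, 0.0932, 0.3627]
tool_rot: [3.142, -0.001, 2.717]
contact_force: [-0.1, -0.6, 0.3]
opening: 0.0919
grip_force: 0.0
d mm [-18.4  -9.5  82.6] roll None t 1.45 q6 -1.115 pos [0.5312 0.0932 0.3627] rpy [ 3.142e+00 -1.000e-03  2.717e+00] f [-0.1 -0.6  0.3] T [0.1  0.01 0.01] op 0.0919 g 0.0
```

```bash
python3 -m crank '[[1,-18,-9,20,0],[1,-18,-9,45,0],[1,-18,-9,62,0],[1,-18,-9,75,0],[1,-18,-9,81,0],[1,-18,-9,81,0],[1,-18,-9,81,0]]'; python3 -c "
from h import *
go(.544,.077,.28)"
```

```text
time: 2.03
tool_pos: [0.5444, 0.0774, 0.2823]
tool_rot: [3.141, 0.001, 2.717]
contact_force: [-0.1, -1.0, 0.1]
opening: 0.092
grip_force: 0.0
d mm [ 0.2 -0.5  2.3] roll None t 2.0333 q6 -1.145 pos [0.5444 0.0774 0.2823] rpy [3.141e+00 1.000e-03 2.717e+00] f [-0.1 -1.   0.1] T [-0.01 -0.04 -0.02] op 0.092 g 0.0
```

Close on the dial with a moderate grip.

```bash
python3 -m crank '[[0,0,0,0,0],[-0.1,0,0,0,0],[-0.3,0,0,0,0],[-0.5,0,0,0,0],[-0.5,0,0,0,0],[-0.5,0,0,0,0],[-0.5,0,0,0,0]]' 25; python3 -c "
from h import *
go(.544,.077,.28)"
```

```text
time: 2.62
tool_pos: [0.5446, 0.0765, 0.2817]
tool_rot: [3.141, 0.0, 2.716]
contact_force: [0.4, -0.2, -0.5]
opening: 0.0498
grip_force: 0.0
d mm [0.7 0.2 1.7] roll None t 2.6167 q6 -1.145 pos [0.5446 0.0765 0.2817] rpy [3.141 0.    2.716] f [ 0.4 -0.2 -0.5] T [ 0.02 -0.02 -0.  ] op 0.0498 g 0.0
```

```bash
python3 -m crank '[[-0.6,0,0,0,0],[-0.6,0,0,0,0],[-0.6,0,0,0,0],[-0.6,0,0,0,0],[-0.6,0,0,0,0]]' 25; python3 -c "
from h import *
go(.544,.077,.28)"
```

```text
time: 3.03
tool_pos: [0.545, 0.0774, 0.2821]
tool_rot: [3.139, 0.001, 2.716]
contact_force: [2.4, 5.7, 0.5]
opening: 0.0399
grip_force: 25.0
d mm [ 0.8 -0.8  2.1] roll None t 3.0333 q6 -1.145 pos [0.545  0.0774 0.2821] rpy [3.139e+00 1.000e-03 2.716e+00] f [2.4 5.7 0.5] T [ 1.01 -0.3   0.  ] op 0.0399 g 25.00667631626129
```

```bash
python3 -m crank '[[-0.6,0,0,0,0],[-0.6,0,0,0,0.03],[-0.6,0,0,0,0.06],[-0.6,0,0,0,0.09],[-0.6,0,0,0,0.12],[-0.6,0,0,0,0.15],[-0.6,0,0,0,0.15]]' 35; python3 -c "
from h import *
go(.544,.077,.28)"
python3 -m crank '[[-0.6,0,0,0,0.03],[-0.6,0,0,0,0.06],[-0.6,0,0,0,0.09],[-0.6,0,0,0,0.1],[-0.6,0,0,0,0.1]]'; python3 -c "
from h import *
go(.544,.077,.28)"
python3 -m crank '[[-0.6,0,0,0,0.03],[-0.6,0,0,0,0.06],[-0.6,0,0,0,0.09],[-0.6,0,0,0,0.1],[-0.6,0,0,0,0.1]]'; python3 -c "
from h import *
go(.544,.077,.28)"
```

```text
time: 3.62
tool_pos: [0.5451, 0.0774, 0.2822]
tool_rot: [3.139, 0.001, 2.564]
contact_force: [1.3, 5.2, 1.9]
opening: 0.0389
grip_force: 35.0
d mm [ 0.7 -0.9  2.2] roll None t 3.6167 q6 -0.993 pos [0.5451 0.0774 0.2822] rpy [3.139e+00 1.000e-03 2.564e+00] f [1.3 5.2 1.9] T [ 0.98 -0.28 -0.02] op 0.0389 g 35.003079771995544
time: 4.03
tool_pos: [0.5451, 0.0774, 0.2822]
tool_rot: [3.139, 0.001, 2.465]
contact_force: [2.8, 5.5, 1.8]
opening: 0.0396
grip_force: 35.0
d mm [ 0.6 -0.9  2.2] roll None t 4.0333 q6 -0.894 pos [0.5451 0.0774 0.2822] rpy [3.139e+00 1.000e-03 2.465e+00] f [2.8 5.5 1.8] T [ 0.97 -0.38 -0.  ] op 0.0396 g 35.00191390514374
time: 4.45
tool_pos: [0.5451, 0.0773, 0.2822]
tool_rot: [3.139, 0.001, 2.365]
contact_force: [1.5, 5.2, 2.2]
opening: 0.039
grip_force: 35.0
d mm [ 0.5 -1.   2.2] roll None t 4.45 q6 -0.794 pos [0.5451 0.0773 0.2822] rpy [3.139e+00 1.000e-03 2.365e+00] f [1.5 5.2 2.2] T [ 0.93 -0.32 -0.05] op 0.039 g 35.00056743621826
```

```bash
q(){ python3 -c "
from cell import telemetry as t
s=t.observe();print('yaw',s['tool_rot'][2].round(3),'Tz',s['torque'][2].round(3),'op',round(s['opening'],4))"; }
python3 -m crank '[[-0.6,0,0,0,0.025],[-0.6,0,0,0,0.05],[-0.6,0,0,0,0.05]]' >/dev/null; q
python3 -m crank '[[-0.6,0,0,0,0.025],[-0.6,0,0,0,0.05],[-0.6,0,0,0,0.05]]' >/dev/null; q
python3 -m crank '[[-0.6,0,0,0,0.025],[-0.6,0,0,0,0.05],[-0.6,0,0,0,0.05]]' >/dev/null; q
python3 -m crank '[[-0.6,0,0,0,0.025],[-0.6,0,0,0,0.05],[-0.6,0,0,0,0.05]]' >/dev/null; q
python3 -m crank '[[-0.6,0,0,0,0.025],[-0.6,0,0,0,0.05],[-0.6,0,0,0,0.05]]' >/dev/null; q
python3 -m crank '[[-0.6,0,0,0,0.025],[-0.6,0,0,0,0.05],[-0.6,0,0,0,0.05]]' >/dev/null; q
```

```text
yaw 2.314 Tz 0.007 op 0.039
yaw 2.264 Tz 0.023 op 0.0394
yaw 2.214 Tz -0.05 op 0.0392
yaw 2.164 Tz -0.057 op 0.0395
yaw 2.114 Tz -0.006 op 0.0393
yaw 2.064 Tz -0.072 op 0.0392
```

```bash
q(){ python3 -c "
from cell import telemetry as t
s=t.observe();print('yaw',s['tool_rot'][2].round(3),'Tz',s['torque'][2].round(3),'op',round(s['opening'],4),s['time'])"; }
python3 -m crank '[[-0.6,0,0,0,0.025],[-0.6,0,0,0,0.05],[-0.6,0,0,0,0.05]]' >/dev/null; q
python3 -m crank '[[-0.6,0,0,0,0.025],[-0.6,0,0,0,0.05],[-0.6,0,0,0,0.05]]' >/dev/null; q
python3 -m crank '[[-0.6,0,0,0,0.025],[-0.6,0,0,0,0.05],[-0.6,0,0,0,0.05]]' >/dev/null; q
python3 -m crank '[[-0.6,0,0,0,0.025],[-0.6,0,0,0,0.05],[-0.6,0,0,0,0.05]]' >/dev/null; q
python3 - <<'E'
from h import *
p,d=vision.read_camera("top");cv2.imwrite("pics/top2.png",cv2.resize(p[155:260,160:280,::-1],None,fx=5,fy=5,interpolation=cv2.INTER_CUBIC))
E
```

```text
yaw 2.014 Tz -0.056 op 0.0391 6.2
yaw 1.964 Tz -0.047 op 0.0392 6.45
yaw 1.914 Tz -0.053 op 0.0392 6.7
yaw 1.864 Tz -0.022 op 0.0397 6.95
```

```bash
q(){ python3 -c "
from cell import telemetry as t
s=t.observe();print('yaw',s['tool_rot'][2].round(3),'Tz',s['torque'][2].round(3),'j6',s['joint_efforts'][5].round(3),'op',round(s['opening'],4),s['time'])"; }
python3 -m crank '[[-0.6,0,0,0,0.025],[-0.6,0,0,0,0.05],[-0.6,0,0,0,0.05]]' >/dev/null; q
python3 -m crank '[[-0.6,0,0,0,0.025],[-0.6,0,0,0,0.05],[-0.6,0,0,0,0.05]]' >/dev/null; q
python3 -m crank '[[-0.6,0,0,0,0.025],[-0.6,0,0,0,0.05],[-0.6,0,0,0,0.05]]' >/dev/null; q
python3 -m crank '[[-0.6,0,0,0,0.025],[-0.6,0,0,0,0.05],[-0.6,0,0,0,0.05]]' >/dev/null; q
```

```text
yaw 1.815 Tz 0.13 j6 0.457 op 0.039 7.25
yaw 1.765 Tz 0.227 j6 0.553 op 0.0391 7.5
yaw 1.716 Tz 0.443 j6 0.761 op 0.0392 7.75
yaw 1.665 Tz 0.132 j6 0.363 op 0.0394 8.0
```

View pics/top2.png

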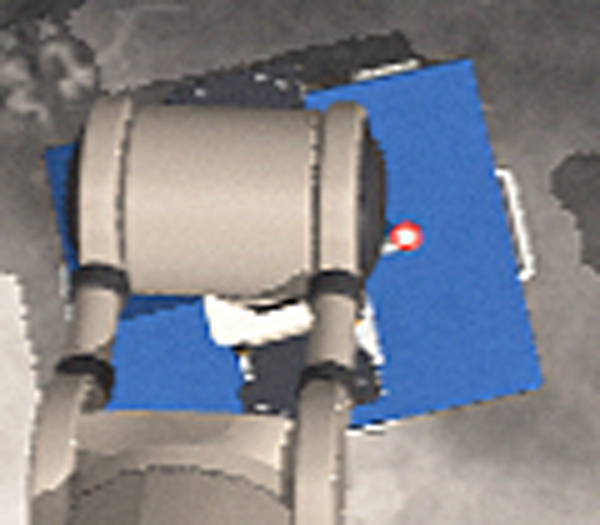

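The picture shows the arm covering the dial and the post unmoved at crop (405,237). The ridge resistance rose near yaw 1.82, peaked near 1.72 and is now falling as the crest comes up, so the notch should be near yaw 1.45.

```bash
q(){ python3 -c "
from cell import telemetry as t
s=t.observe();print('yaw',s['tool_rot'][2].round(3),'Tz',s['torque'][2].round(3),'j6',s['joint_efforts'][5].round(3),'op',round(s['opening'],4),s['time'])"; }
python3 -m crank '[[-0.6,0,0,0,0.025],[-0.6,0,0,0,0.04],[-0.6,0,0,0,0.04]]' >/dev/null; q
python3 -m crank '[[-0.6,0,0,0,0.025],[-0.6,0,0,0,0.04],[-0.6,0,0,0,0.04]]' >/dev/null; q
python3 -m crank '[[-0.6,0,0,0,0.025],[-0.6,0,0,0,0.04],[-0.6,0,0,0,0.04]]' >/dev/null; q
python3 -m crank '[[-0.6,0,0,0,0.02],[-0.6,0,0,0,0.03],[-0.6,0,0,0,0.03]]' >/dev/null; q
```

```text
yaw 1.625 Tz -0.159 j6 0.076 op 0.0394 8.25
yaw 1.584 Tz -0.26 j6 -0.069 op 0.0393 8.5
yaw 1.544 Tz -0.279 j6 -0.009 op 0.0391 8.75
yaw 1.515 Tz -0.094 j6 0.08 op 0.0392 9.0
```

The torque changed sign (the click) and is now fading towards the notch. I go 0.03 further, let go and rise.

```bash
q(){ python3 -c "
from cell import telemetry as t
s=t.observe();print('yaw',s['tool_rot'][2].round(3),'Tz',s['torque'][2].round(3),'j6',s['joint_efforts'][5].round(3),'op',round(s['opening'],4),s['time'])"; }
python3 -m crank '[[-0.6,0,0,0,0.02],[-0.6,0,0,0,0.03],[-0.6,0,0,0,0.03]]' >/dev/null; q
python3 -m crank '[[-0.3,0,0,0,0.03],[0,0,0,0,0.03],[0,0,0,0,0.03],[0,0,0,0,0.03],[0,0,0,-15,0.03],[0,0,0,-40,0.03],[0,0,0,-70,0.03],[0,0,0,-70,0.03],[0,0,0,-70,0.03]]' 
python3 -c "
from h import *
go(.563,.010,.345,.265-1.571)"
```

```text
yaw 1.485 Tz -0.028 j6 0.175 op 0.0394 9.25
time: 10.0
tool_pos: [0.5448, 0.0764, 0.3531]
tool_rot: [3.138, -0.0, 1.456]
contact_force: [-0.1, -0.4, -0.4]
opening: 0.0454
grip_force: 0.0
d mm [-63.9  25.7   8.2] roll -0.38 t 10.0 q6 0.115 pos [0.5448 0.0764 0.3531] rpy [ 3.138 -0.     1.456] f [-0.1 -0.4 -0.4] T [-0.11  0.05  0.03] op 0.0454 g 0.0
```

```bash
python3 -m crank '[[0.3,-20,8,0,-0.1],[0.5,-40,16,0,-0.2],[0.5,-64,25,0,-0.3],[0.5,-64,25,0,-0.38],[0.5,-64,25,0,-0.38],[0.5,-64,25,0,-0.38],[0.5,-64,25,0,-0.38]]' >/dev/null
python3 -c "
from h import *
go(.563,.011,.249,.265-1.571)
p,d=vision.read_camera('top');cv2.imwrite('pics/top3.png',cv2.resize(p[155:260,160:280,::-1],None,fx=4,fy=4,interpolation=cv2.INTER_CUBIC))
p,d=vision.read_camera('side');cv2.imwrite('pics/side3.png',cv2.resize(p[120:240,180:300,::-1],None,fx=5,fy=5,interpolation=cv2.INTER_CUBIC))"
```

```text
d mm [  0.    1.5 101.8] roll -0.002 t 10.5833 q6 -0.381 pos [0.5618 0.0106 0.3509] rpy [-3.140e+00 -1.000e-03  1.834e+00] f [-0.3 -0.3 -0.4] T [-0.09  0.01  0.02] op 0.0684 g 0.0
```

View pics/side3.png

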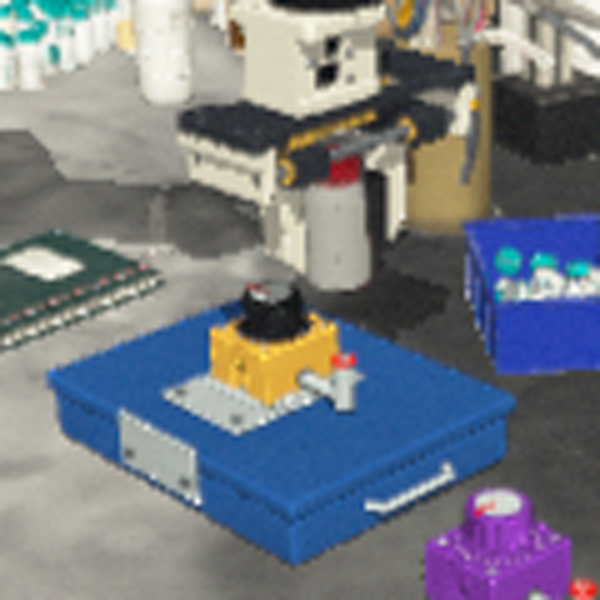

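The side view shows the fingers, at about (290,265) and (395,230), straddling the post at (344,375). The dial pointer has turned. I descend and grip the post.

```bash
python3 -m crank '[[0.3,0,1,35,0],[0.2,0,1,65,0],[0.1,0,1,85,0],[0,0,1,97,0],[-0.3,0,1,102,0],[-0.5,0,1,102,0],[-0.9,0,1,102,0],[-0.9,0,1,102,0],[-0.9,0,1,102,0],[-0.9,0,1,102,0],[-0.9,0,1,102,0],[-0.9,0,1,102,0]]' 30
python3 -c "
from h import *
go(.563,.011,.249,.265-1.571)"
```

```text
time: 11.68
tool_pos: [0.5632, 0.0103, 0.2505]
tool_rot: [3.14, 0.001, 1.836]
contact_force: [-1.0, -1.9, 4.3]
opening: 0.0131
grip_force: 30.0
d mm [0.7 0.  1.5] roll 0.0 t 11.6833 q6 -0.383 pos [0.5632 0.0103 0.2505] rpy [3.140e+00 1.000e-03 1.836e+00] f [-1.  -1.9  4.3] T [-0.16  0.22 -0.01] op 0.0131 g 30.002144873142242
```

```bash
python3 -m crank '[[-0.9,-3,0,0,0],[-0.9,-6,0,0,0],[-0.9,-9,0,0,0],[-0.9,-12,0,0,0],[-0.9,-12,0,0,0]]'
python3 -m crank '[[-0.9,-4,0,0,0],[-0.9,-8,0,0,0],[-0.9,-12,0,0,0],[-0.9,-15,0,0,0],[-0.9,-17,0,0,0],[-0.9,-19,0,0,0],[-0.9,-20,0,0,0],[-0.9,-20,0,0,0],[-0.9,-20,0,0,0],[-0.9,-20,0,0,0]]'

```

```text
time: 12.1
tool_pos: [0.5664, -0.0018, 0.2498]
tool_rot: [3.141, 0.0, 1.835]
contact_force: [-0.3, 0.6, 5.4]
opening: 0.013
grip_force: 30.0
time: 12.93
tool_pos: [0.571, -0.0198, 0.2491]
tool_rot: [-3.14, -0.002, 1.836]
contact_force: [-1.5, 6.7, 2.8]
opening: 0.013
grip_force: 30.0
```

```bash
python3 -m crank '[[-0.9,-1,0,0,0],[-0.9,-1,0,0,0],[-0.9,-1,0,0,0],[-0.9,0,0,0,0],[-0.3,0,0,0,0],[0,0,0,0,0],[0,0,0,0,0],[0,0,0,0,0],[0.3,0,0,-30,0],[0.6,0,0,-65,0],[1,0,0,-95,0],[1,0,0,-95,0]]'
python3 - <<'E'
from h import *
p,d=vision.read_camera("top");cv2.imwrite("pics/top4.png",cv2.resize(p[155:260,160:280,::-1],None,fx=4,fy=4,interpolation=cv2.INTER_CUBIC))
p,d=vision.read_camera("side");cv2.imwrite("pics/side4.png",cv2.resize(p[120:240,180:300,::-1],None,fx=5,fy=5,interpolation=cv2.INTER_CUBIC))
go(.544,.0775,.345,1.836)
E
```

```text
time: 13.93
tool_pos: [0.5727, -0.021, 0.351]
tool_rot: [3.131, 0.005, 1.836]
contact_force: [0.4, -0.1, 0.5]
opening: 0.0618
grip_force: 0.0
d mm [102.   -0.9   0.6] roll -0.0 t 14.0333 q6 -0.435 pos [ 0.5715 -0.0208  0.3458] rpy [3.139e+00 1.000e-03 1.836e+00] f [-0.3  0.2 -0.1] T [-0.02  0.03  0.02] op 0.0697 g 0.0
```

View pics/side4.png

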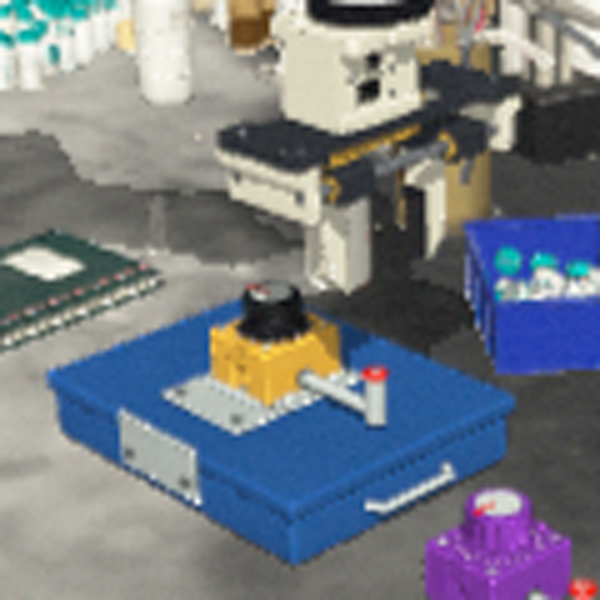

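The side view shows the shackle out, with the post now at (375,395) where it was at (344,375), and the lock still seated. Next I move over the lock and grip it across x.

```bash
python3 -m crank '[[1,35,0,0,0],[1,70,0,0,0],[1,102,-1,0,0],[1,102,-1,0,0],[1,102,-1,0,0],[1,102,-1,0,0],[1,102,-1,0,0]]' >/dev/null
python3 -c "
from h import *
go(.5443,.0772,.246,1.836)"
```

```text
d mm [ 0.4  0.5 97.9] roll -0.001 t 14.6167 q6 -0.263 pos [0.544  0.0767 0.3439] rpy [-3.141  0.     1.835] f [-0.2  1.1  0.5] T [-0.11  0.05  0.01] op 0.0915 g 0.0
```

```bash
python3 -m crank '[[1,0,0,25,0],[1,0,0,50,0],[1,0,0,70,0],[1,0,0,85,0],[1,0,0,94,0],[1,0,0,97,0],[1,0,0,97,0],[1,0,0,97,0]]'
python3 -m crank '[[0.5,0,0,0,0],[0.3,0,0,0,0],[0.3,0,0,0,0],[0.3,0,0,0,0],[0.3,0,0,0,0],[0.3,0,0,0,0],[0.3,0,0,0,0]]' 40
python3 -c "
from h import *
go(.5443,.0772,.246,1.836)"
```

```text
time: 15.28
tool_pos: [0.5442, 0.0773, 0.2483]
tool_rot: [3.14, 0.0, 1.835]
contact_force: [-0.1, 0.9, 0.4]
opening: 0.0916
grip_force: 0.0
time: 15.87
tool_pos: [0.5445, 0.0779, 0.2484]
tool_rot: [3.138, 0.0, 1.836]
contact_force: [4.3, 2.0, 1.5]
opening: 0.0678
grip_force: 39.9
d mm [-0.7 -0.4  2.4] roll -0.0 t 15.8667 q6 -0.263 pos [0.5445 0.0779 0.2484] rpy [3.138 0.    1.836] f [4.3 2.  1.5] T [ 0.36 -0.64 -0.07] op 0.0678 g 39.919948243768886
```

Gripped with a 67.8 mm opening. I lift slowly at first.

```bash
python3 -m crank '[[0.2,0,0,-3,0],[0.2,0,0,-6,0],[0.2,0,0,-9,0],[0.2,0,0,-12,0],[0.2,0,0,-15,0],[0.2,0,0,-15,0]]'
python3 -m crank '[[0.2,0,0,-4,0],[0.2,0,0,-8,0],[0.2,0,0,-14,0],[0.2,0,0,-22,0],[0.2,0,0,-32,0],[0.2,0,0,-42,0],[0.2,0,0,-52,0],[0.2,0,0,-62,0],[0.2,0,0,-72,0],[0.2,0,0,-82,0],[0.2,0,0,-92,0],[0.2,0,0,-102,0]]'
python3 -m crank '[[0.2,0,0,-10,0],[0.2,0,0,-20,0],[0.2,0,0,-26,0],[0.2,0,0,-30,0],[0.2,0,0,-30,0],[0.2,0,0,-30,0],[0.2,0,0,-30,0],[0.2,0,0,-30,0],[0.2,0,0,-30,0]]'
python3 - <<'E'
from h import *
p,d=vision.read_camera("side");cv2.imwrite("pics/side5.png",cv2.resize(p[80:240,180:300,::-1],None,fx=3.7,fy=3.7,interpolation=cv2.INTER_CUBIC))
E
```

```text
time: 16.37
tool_pos: [0.5435, 0.0776, 0.2628]
tool_rot: [-3.141, -0.0, 1.836]
contact_force: [0.7, -0.6, -5.2]
opening: 0.0675
grip_force: 39.9
time: 17.37
tool_pos: [0.5436, 0.0777, 0.3657]
tool_rot: [3.141, -0.0, 1.836]
contact_force: [-0.1, -0.4, -4.9]
opening: 0.0676
grip_force: 39.9
time: 18.12
tool_pos: [0.5437, 0.0777, 0.3941]
tool_rot: [-3.141, -0.0, 1.836]
contact_force: [-0.3, 0.0, -5.4]
opening: 0.0679
grip_force: 39.9
```

View pics/side5.png

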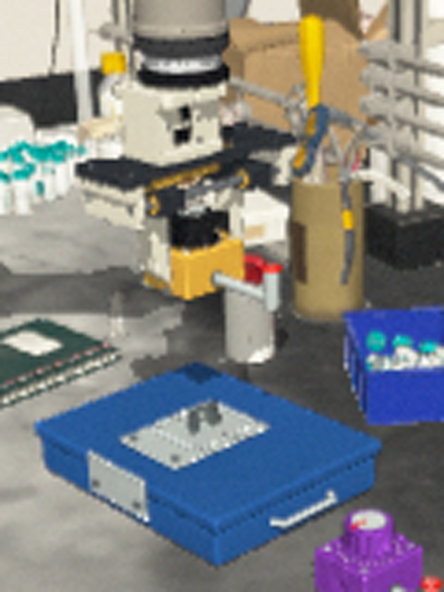

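The side view shows the lock held upright at (205,265) with the shackle still out and its post at (272,285). The staple on the box is bare at (205,415), and the lift is 146 mm. I hand it in.

```bash
python3 -c "
from cell import ticket
print(ticket.hand_in())"
```

```text
the job is handed in; nothing more can be done
None
```

The job is handed in, verdict not shown: the dial clicked into its notch, the shackle was pulled about 31 mm to its end stop with the lock seated, and the lock is held upright about 14.6 cm above its seat with no bystander touched, about 18 s in.

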